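# Dress the sprung lapping plate with the dressing stone

## Robot

A 6-joint arm with a two-finger parallel gripper is mounted at the origin on the work surface. World frame = base frame: x ahead of the robot, y to its left, z up, the work surface at z = 0. Lengths are in m, angles in rad, forces in N, time in s.
With the tool pointing down it reaches from about 0.35 to 0.975 m from the base axis. Payload 17.4 kg.
Tool frame: the origin (TCP) lies between the finger pads; the fingertips stand 25 mm ahead of it and the grasp point (between the pads) lies 6 mm ahead of it (arm.tcp_to_tips is the z of the fingertips in the tool frame, in m); z points along the fingers, y is the line along which they close (so a half turn about z gives the same grasp; the last joint's range is limited). The gripper opens to 85 mm and grips with 20 to 120 N. Pads are 22 mm wide; open, the fingers measure 114 mm over their backs; the gripper's body (76 mm by 85 mm) begins 54 mm behind the grasp point. The pads swing forward as they close: fully open they stand 13 mm farther back than shut.
Start: joints at [-0.038, 0.116, 1.442, -0, 1.584, -0.038], TCP at [0.675, -0, 0.256] pointing down, gripper open.
Joint ranges: [-2.83, 2.83], [-0.83, 2.19], [0.07, 2.5], [-1.14, 4.28], [0.01, 3], [-2.97, 2.97]. Speed limits (rad/s): [1.89, 1.89, 2.22, 3.14, 3.14, 3.14].

## Interface

Orientations are given as a 3x3 rotation matrix whose columns are the frame's x, y, z axes.
In Python, from cell import arm gives the robot as it stands.
- The arm moves only by the tool apply_moves, never from a script. Its argument "rows" is a list of rows, each a list of 6 numbers: the shift along the tool's x, y, z as a fraction of full scale, then the turn, a rotation vector about the tool's x, y, z as a fraction of full scale. A call has 1 to 20 rows; each row shifts and turns the commanded pose from where the row before left it, along the tool's axes as they then stand; what a row does not reach is not made up. Full scale, the value 1, is 200 mm for a shift and 180 degrees for a turn. A row lasts 1/12 s, in which the tool goes at most 41.7 mm and 7.16 degrees, less where a joint would pass 70% of its speed; a pose out of reach is approached as far as the arm can. A call with a number of a shift or a turn outside -1 to 1 is refused whole. A call with a gripper value outside its range is refused whole. "jaw" is the opening, from 0 (shut) to 1 (fully open), set as the call begins (left out, the last holds). The fingers move at their own pace and stop on an object; "newtons" is the grip in N (left out, the last holds). Time passes only in rows, so rows that do not move let the fingers close. It gives the time, the measured TCP pose, the force, the opening and the grip force at its end, in the units of the state.
- arm.read_state(): the state, without advancing time (a new reading comes with each control period).
- arm.read_camera(name): name is "scene" or "side" or "wrist"; returns (picture, depth): 400x640x3 uint8, blue, green, red; 400x640 float32, m along the optical axis (not along the pixel's ray), 0 where there is no reading.
- arm.camera_model(name): a dict with "K" (3x3 intrinsics, pixels), "k1" (the pictures are not rectified: a ray, as slopes to the right and down, at radius r is drawn at 1 + k1 r^2 times it, then the intrinsics apply), "eye" and "rotation" of the camera in the world; the wrist camera has in their place "T_tool_cam" (4x4, takes a point from camera to tool coordinates, whose origin is the TCP and whose axes are the flange's). Camera axes: x right, y down, z forward; pixel columns grow to the right and rows downward; lengths in m; the calibration is good to about 2 mm. A picture is of the moment at which its call begins: read the wrist's pose just before it. camera_model takes no time and is no camera call.
- arm.job_done(): hands the job in; it is judged then, once.
The state is a dict: "time_s": time; "qpos": joint angles; "dq": joint speeds; "effort": joint torques, N m; "tcp_pos": TCP position; "eef_rot": TCP orientation; "wrist_force": force on the tool from outside, world axes, zero at the start; "torque": the same for the moment, N m; "opening": opening from 0.0 (shut) to 1.0 (fully open); "finger_force": force on a finger pad.
Only numpy, scipy, OpenCV 4.12 (cv2) and the standard library are available. Lean on these libraries where they do the work, as an engineer would, in place of code of your own. Each camera call takes 0.05 s, during which the arm holds its last target. There are 200 camera calls.

## Task

Draw the dressing stone by its end tab right out from under the clear hood, let it rest on the bench and let go, then take it again by the handle on its back. Lay its flat sole lengthwise on the sprung lapping plate at the end with the two clamp knobs and make a straight stroke along the whole plate to the other end, pressing so that the plate stays about 6 mm sunk all the way and never bottoms out. Then set the stone down gently, sole down, lengthwise across both ribs in the middle of the rest plate, and leave the other things on the bench as they are.

Things in the scene. Friction and masses are not known exactly. Their poses are not given: they have to be found in the camera images.
- stone: the dressing stone: grey block 100 (x) x 50 (y) x 25 mm (z), a wooden bar handle along x on its back, a flat aluminium tab at its -x end; about 0.4 kg; 57 mm high in all. Origin: centre of the flat sole (underside of the block), z up. Starts standing on its sole on the bench, under the hood, the tab sticking out.
- stone_handle (a point): middle of the handle, 46 mm above the sole, over the stone's centre. The handle bar is 72 mm (x) x 22 mm (y) x 22 mm (z, from 35 to 57 mm above the sole); grip it across y.
- stone_tab (a point): grip point of the tab, 85 mm from the stone's centre towards -x and 16 mm above the sole. The tab is 55 mm long (from 50 to 105 mm from the stone's centre), 24 mm wide (y), 12 mm thick (z from 10 to 22 mm); grip it across y.
- hood: fixed low dust hood: two upright side walls (inner faces 71 mm apart) and a clear top, underside 63 mm, top 67 mm above the bench, no floor. Origin on the bench between the walls, about under the stone's centre. It covers x = -40 to +65 mm; the mouth is at -x (towards the robot), a lip 10 mm high closes the other end. The stone is clear of it when its centre is beyond x = -90 mm.
- lap: fixed lapping stand: grey frame 200 (x) x 100 (y) mm, rim 34 mm high, round the sprung plate; past its -x end a tongue with two black clamp knobs, diameter 24, top 34 mm high, at x = -118, y = +-30 mm. Origin on the bench under the plate's centre. Stroke: stone lengthwise along x, its centre going from x = -40 mm (flush with the plate's knob end) to x = +40 mm, on y = 0.
- platen_top (a point): centre of the upper face of the sprung steel plate, 180 (x) x 76 (y) mm, 14 mm thick; it is 50 mm above the bench when not pressed.
- platen (a joint): how far the sprung plate is sunk, in m: 0 up, 0.012 bottomed out. It stays level; it starts to sink at 6 N and takes 0.8 N more per mm (6 mm: about 11 N, the stone's weight included).
- rest: fixed rest plate for the stone: aluminium, 130 (x) x 90 (y) x 6 mm, with two rubber ribs across it along y, each 12 mm wide and 80 mm long, at x = +-30 mm, their tops 16 mm above the bench. Origin on the bench under its centre. The stone belongs centred over it, its length along x.
- cast: bystander: loose plaster dental cast, 60 x 66 x 29 mm; origin at the centre of its underside
- slab: bystander: loose round stone mixing slab, diameter 112 mm, 8 mm thick; origin at the centre of its underside
- spray: bystander: loose spray can, diameter 48 mm, 150 mm tall; origin at the centre of its underside
- bowl: bystander: loose mixing bowl, diameter 110 mm, 60 mm tall; origin at the centre of its underside
- spatula: bystander: loose spatula 180 mm long, lying flat; origin at the centre of its underside
- jar: bystander: loose jar, diameter 60 mm, 65 mm tall; origin at the centre of its underside

How it is judged:
On the way, in this order (a step that is already met when the one before it is completed fails the run):
1. the stone is drawn clear of the hood, rests on the bench and is let go (x of stone in the frame of hood below -0.088 m and height (world z) of stone below 0.005 m and angle between stone's own z axis and vertical below 0.08 rad and contact force between the fingers and stone below 0.1 N and linear speed of stone below 0.03 m/s), for 0.2 s.
2. held by the handle, the stone lies lengthwise on the plate at the knob end, plate sunk 2.5 to 9.5 mm (x of stone in the frame of lap between -0.06 and -0.032 m and y of stone in the frame of lap between -0.014 and 0.014 m and angle between the x axis of stone and the x axis of lap, either way round below 0.17 rad and value of joint platen between 0.0025 and 0.0095 m and contact force between stone and lap above 2 N and distance between the grasp point and stone_handle below 0.045 m), for 0.1 s.
3. still so pressed, in the first part of the stroke (x of stone in the frame of lap between -0.026 and -0.012 m and y of stone in the frame of lap between -0.014 and 0.014 m and angle between the x axis of stone and the x axis of lap, either way round below 0.17 rad and value of joint platen between 0.0025 and 0.0095 m and contact force between stone and lap above 2 N and distance between the grasp point and stone_handle below 0.045 m), for 0.04 s.
4. still so pressed, at the middle of the plate (x of stone in the frame of lap between -0.007 and 0.007 m and y of stone in the frame of lap between -0.014 and 0.014 m and angle between the x axis of stone and the x axis of lap, either way round below 0.17 rad and value of joint platen between 0.0025 and 0.0095 m and contact force between stone and lap above 2 N and distance between the grasp point and stone_handle below 0.045 m), for 0.04 s.
5. still so pressed, in the second part of the stroke (x of stone in the frame of lap between 0.012 and 0.026 m and y of stone in the frame of lap between -0.014 and 0.014 m and angle between the x axis of stone and the x axis of lap, either way round below 0.17 rad and value of joint platen between 0.0025 and 0.0095 m and contact force between stone and lap above 2 N and distance between the grasp point and stone_handle below 0.045 m), for 0.04 s.
6. still so pressed at the far end of the plate (x of stone in the frame of lap between 0.032 and 0.06 m and y of stone in the frame of lap between -0.014 and 0.014 m and angle between the x axis of stone and the x axis of lap, either way round below 0.17 rad and value of joint platen between 0.0025 and 0.0095 m and contact force between stone and lap above 2 N and distance between the grasp point and stone_handle below 0.045 m), for 0.1 s.
At the end, for the whole second after the job is handed in: The stone lies still, sole down and level, on both ribs of the rest plate, its centre within 22 mm (along) and 18 mm (across) of the rest's centre and its length within 0.2 rad of the rest's length, let go (x of stone in the frame of rest between -0.022 and 0.022 m and y of stone in the frame of rest between -0.018 and 0.018 m and z of stone in the frame of rest between 0.012 and 0.02 m and angle between the x axis of stone and the x axis of rest, either way round below 0.2 rad and angle between stone's own z axis and vertical below 0.08 rad and linear speed of stone below 0.02 m/s and contact force between stone and rest above 1 N); the robot touches nothing.
It fails at once if the sprung plate is pressed to its bottom stop (sunk more than 11.5 mm) (value of joint platen above 0.0115 m).
It fails at once if the stone is dropped on the rest (faster than 0.45 m/s just above it) (linear speed of stone above 0.45 m/s and horizontal distance between stone and rest below 0.05 m and z of stone in the frame of rest below 0.03 m).
It fails at once if a bystander is moved by more than 25 mm (distance of any of cast, slab, spray, bowl, spatula, jar from where it was at the start of the episode above 0.025 m).
It also fails if it takes over 64 s, if anything falls off the work surface, if the arm or the gripper's body presses on something with over 40 N, if the wrist force passes 120 N, or if a joint passes its speed limit or range.

## Working session

There is one attempt and no reset: what is moved stays moved. The work goes in short steps, Python scripts to look and compute and a tool call to move; the robot and the scene stay as the last step left them, time stands still between calls to the robot, and variables do not carry over. Pictures are saved under pics/ and viewed, at most 10 in all, crops included, and the job is handed in when it is done.

Besides the shell and the picture viewer there is one more tool, called after "Emit:" by a JSON object that holds its "method" and its "body". apply_moves: Moves the arm, as the interface text tells. Shift numbers are shares of 200 mm and turn numbers shares of 180 degrees, none past 1 either way. Its arguments: {"type":"object","properties":{"rows":{"type":"array","items":{"type":"array","items":{"type":"number","minimum":-1,"maximum":1}}},"jaw":{"type":"number"},"newtons":{"type":"number"}},"required":["rows"]}

```bash
mkdir -p pics; ls; cat > h.py <<'E'
import numpy as np, cv2
from cell import arm
def cloud(name):
    s=arm.read_state(); m=arm.camera_model(name); im,d=arm.read_camera(name)
    K=np.array(m["K"]);h,w=d.shape
    u,v=np.meshgrid(np.arange(w),np.arange(h))
    p=np.stack([u,v],-1).reshape(-1,1,2).astype(float)
    n=cv2.undistortPoints(p,K,np.array([m["k1"],0,0,0,0.])).reshape(h,w,2)
    P=np.dstack([n[...,0]*d,n[...,1]*d,d])
    if name=="wrist":
        T=np.array(m["T_tool_cam"]);R=np.array(s["eef_rot"])
        W=(P@T[:3,:3].T+T[:3,3])@R.T+np.array(s["tcp_pos"])
    else: W=P@np.array(m["rotation"]).T+np.array(m["eye"])
    W[d==0]=np.nan
    return im,W
E
python3 - <<'E'
from h import *
for n in("scene","side","wrist"):
    im,W=cloud(n); np.save(f"{n}.npy",W); cv2.imwrite(f"pics/{n}0.png",im)
s=arm.read_state(); print(s["time_s"],s["tcp_pos"],s["eef_rot"],s["wrist_force"],arm.tcp_to_tips)
for n in("scene","side"): m=arm.camera_model(n);print(m["eye"],m["rotation"])
E
```

```text
pics
0.15 [ 6.74881636e-01 -1.97737430e-05  2.55742480e-01] [[-6.54004554e-06  9.99999612e-01 -8.80484580e-04]
 [ 1.00000000e+00  6.53766033e-06 -2.71185051e-06]
 [-2.70609315e-06 -8.80484598e-04 -9.99999612e-01]] [-0.12299837  0.23518253 -0.26255712] 0.025
[1.3280511  1.06806919 1.25493438] [[-0.81311451  0.39503292 -0.4275439 ]
 [ 0.58208931  0.54661349 -0.60198483]
 [-0.00410256 -0.73835133 -0.6744038 ]]
[-0.11722689 -1.18203213  1.47554546] [[ 0.85299851 -0.38454417  0.35287296]
 [-0.52152452 -0.60192476  0.60473032]
 [-0.02014255 -0.69986596 -0.71399013]]
```

View pics/scene0.png

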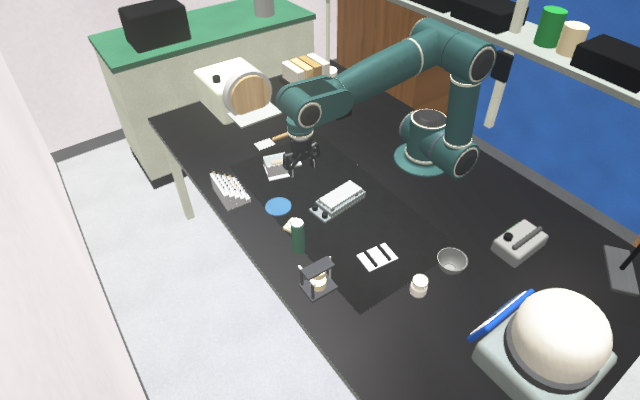

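View pics/side0.png

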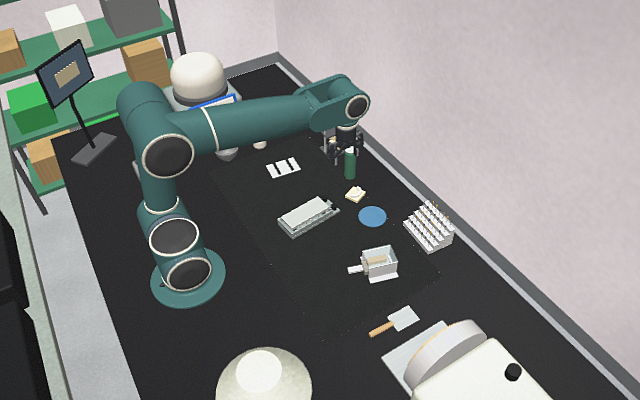

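The scene view shows the lap at about (340,200), the rest at (377,257) and the hood at (278,165). The side view shows the lap at (308,216), with the knobs at its right end around (335,207), the rest at (283,167), the hood at (378,263) and the tab at (355,270). Next I'll build a top-down map.

```bash
cat > top.py <<'E'
from h import *
def topdown(items,x0,x1,y0,y1,res,zmax=0.2):
    H,W_=int((x1-x0)/res),int((y1-y0)/res)
    img=np.full((H,W_,3),(90,0,90),np.uint8);z=np.full((H,W_),-1.)
    for im,W in items:
        P=W.reshape(-1,3);c=im.reshape(-1,3);ok=np.isfinite(P[:,2])&(P[:,2]<zmax)&(P[:,2]>-.02)
        P=P[ok];c=c[ok];o=np.argsort(P[:,2]);P=P[o];c=c[o]
        r=((x1-P[:,0])/res).astype(int);q=((y1-P[:,1])/res).astype(int)
        k=(r>=0)&(r<H)&(q>=0)&(q<W_);r,q,P,c=r[k],q[k],P[k],c[k]
        up=P[:,2]>z[r,q]; img[r[up],q[up]]=c[up]; z[r[up],q[up]]=P[up,2]
    return img,z
E
python3 - <<'E'
from top import *
ims=[]
for n in("scene","side"):
    W=np.load(f"{n}.npy");im=cv2.imread(f"pics/{n}0.png")
    ims.append(topdown([(im,W)],.25,1.0,-.5,.5,.0025)[0])
cv2.imwrite("pics/top0.png",cv2.resize(np.hstack(ims),(800,300)))
for n in("scene","side"):
    W=np.load(f"{n}.npy");P=W.reshape(-1,3)
    k=np.isfinite(P[:,2])&(P[:,0]>.25)&(P[:,0]<1)&(abs(P[:,1])<.5)
    print(n,"bench z",np.median(P[k&(P[:,2]<.01),2]) )
    # clusters above bench
    from scipy import ndimage
    M=np.isfinite(W[...,2])&(W[...,2]>.006)&(W[...,2]<.17)&(W[...,0]>.25)&(W[...,0]<1.05)&(abs(W[...,1])<.6)
    L,c=ndimage.label(M)
    for i in range(1,c+1):
        m=L==i
        if m.sum()<60: continue
        Q=W[m]; v,u=np.nonzero(m)
        print(i,m.sum(),(int(u.mean()),int(v.mean())),Q.min(0).round(3),Q.max(0).round(3),np.median(Q,0).round(3))
E
```

```text
scene bench z 5.7255744611239834e-05
9 78 (279, 135) [ 0.411 -0.587  0.006] [ 0.51  -0.529  0.025] [ 0.461 -0.544  0.015]
113 467 (274, 164) [ 0.504 -0.469  0.006] [ 0.672 -0.263  0.078] [ 0.626 -0.309  0.061]
281 948 (228, 189) [ 0.79  -0.507  0.006] [ 0.919 -0.208  0.124] [ 0.878 -0.267  0.054]
457 1180 (337, 200) [ 0.372 -0.074  0.006] [0.64  0.078 0.061] [0.532 0.031 0.042]
638 343 (278, 205) [ 0.671 -0.17   0.006] [ 0.786 -0.056  0.017] [ 0.73  -0.113  0.01 ]
832 516 (296, 233) [ 0.694 -0.031  0.006] [0.814 0.159 0.157] [0.793 0.144 0.084]
1125 344 (377, 255) [0.508 0.284 0.006] [0.629 0.382 0.024] [0.567 0.332 0.01 ]
1149 601 (451, 259) [0.338 0.451 0.006] [0.451 0.587 0.065] [0.372 0.521 0.037]
1202 1140 (317, 278) [0.719 0.216 0.006] [0.885 0.365 0.139] [0.838 0.327 0.059]
1311 343 (418, 285) [0.53  0.508 0.006] [0.589 0.565 0.07 ] [0.569 0.542 0.057]
side bench z 0.0009232610535447883
1 195 (327, 138) [0.76  0.282 0.006] [0.835 0.398 0.13 ] [0.788 0.316 0.105]
43 63 (259, 144) [0.522 0.497 0.006] [0.58  0.533 0.04 ] [0.545 0.513 0.02 ]
80 338 (348, 162) [0.757 0.103 0.006] [0.867 0.283 0.158] [0.773 0.119 0.085]
81 205 (227, 153) [0.336 0.471 0.006] [0.446 0.591 0.066] [0.387 0.511 0.031]
211 84 (289, 165) [0.563 0.284 0.006] [0.62  0.372 0.024] [0.597 0.317 0.012]
274 107 (275, 170) [0.498 0.286 0.006] [0.552 0.38  0.024] [0.529 0.325 0.011]
654 195 (354, 193) [ 0.691 -0.026  0.006] [0.78  0.058 0.036] [0.735 0.014 0.017]
758 1348 (306, 215) [ 0.375 -0.056  0.006] [0.638 0.101 0.061] [ 0.495 -0.005  0.044]
830 1607 (429, 227) [ 0.791 -0.394  0.006] [ 0.916 -0.193  0.125] [ 0.852 -0.315  0.052]
933 291 (371, 215) [ 0.665 -0.175  0.006] [ 0.787 -0.059  0.019] [ 0.726 -0.114  0.009]
1358 1042 (376, 261) [ 0.495 -0.386  0.006] [ 0.692 -0.237  0.077] [ 0.588 -0.336  0.062]
2160 170 (380, 328) [ 0.414 -0.556  0.006] [ 0.514 -0.527  0.028] [ 0.456 -0.547  0.017]
```

View pics/top0.png

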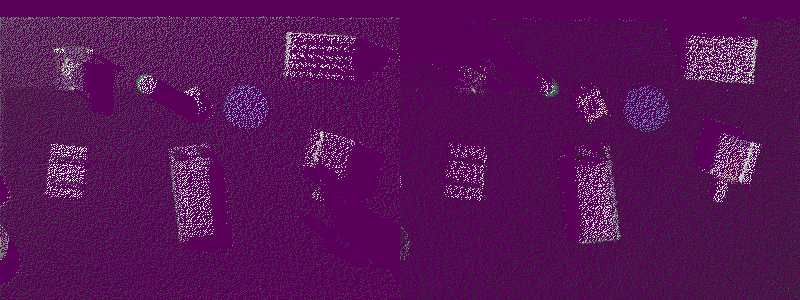

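View pics/wrist0.png

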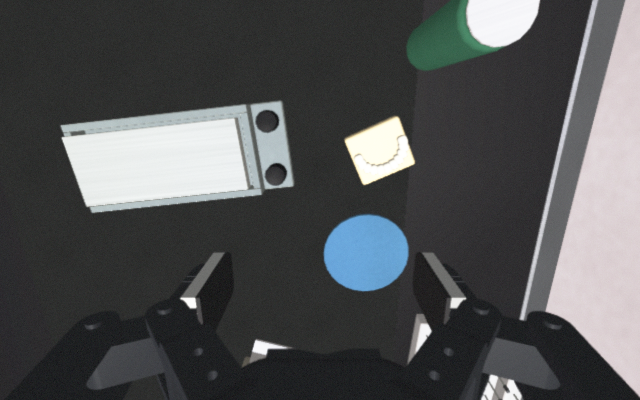

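The wrist view shows the lap plate at about (160,162) with its knobs at (267,121) and (276,174), plus the cast, slab and spray can. Now I'll fit the lap, rest, stone and tab.

```bash
cat >> h.py <<'E'
def rect(P):
    (c,s,a)=cv2.minAreaRect((P[:,:2]*1000).astype(np.float32))
    if s[0]<s[1]: s=(s[1],s[0]);a+=90
    a=(a+90)%180-90
    return np.round(c,1),np.round(s,1),round(a,2)
def sel(W,x,y,z):
    P=W.reshape(-1,3);k=(P[:,0]>x[0])&(P[:,0]<x[1])&(P[:,1]>y[0])&(P[:,1]<y[1])&(P[:,2]>z[0])&(P[:,2]<z[1])
    return P[k]
def pca(P):
    c=P[:,:2].mean(0);w,v=np.linalg.eigh(np.cov(P[:,:2].T));d=v[:,1];d=d*np.sign(d[0])
    return (c*1000).round(1),round(np.degrees(np.arctan2(d[1],d[0])),2),len(P),P[:,2].mean().round(4)
E
python3 - <<'E'
from h import *
for n in("wrist","side","scene"):
    W=np.load(f"{n}.npy")
    P=sel(W,(.35,.66),(-.1,.12),(.043,.058)); print(n,"plate",rect(P),pca(P))
    P=sel(W,(.35,.66),(-.1,.12),(.005,.06)); print(n,"lapall",rect(P),pca(P))
    if n!="wrist":
        P=sel(W,(.48,.65),(.26,.4),(.012,.022)); print(n,"ribs",rect(P),pca(P))
        P=sel(W,(.48,.65),(.26,.4),(.004,.025)); print(n,"rest",rect(P),pca(P))
        P=sel(W,(.45,.72),(-.48,-.22),(.055,.075)); print(n,"hoodtop",rect(P),pca(P))
        P=sel(W,(.45,.56),(-.42,-.26),(.008,.03)); print(n,"tab",rect(P),pca(P))
        P=sel(W,(.45,.6),(-.42,-.26),(.008,.03)); print(n,"tab",rect(P),pca(P))
P=sel(W:=np.load("wrist.npy"),(.59,.66),(-.1,.12),(.028,.04))
print(rect(P),pca(P))
E
```

```text
wrist plate (array([499.3,  12.7]), array([181.,  77.]), 6.16) (array([500.6,  14.2]), np.float64(6.08), 12271, np.float64(0.0494))
wrist lapall (array([517. ,  14.7]), array([234.7, 100.7]), 6.36) (array([521.6,  18.7]), np.float64(5.4), 19478, np.float64(0.0402))
side plate (array([500.7,  12.3]), array([194.3,  86.3]), 6.84) (array([493.2,   9.7]), np.float64(6.4), 687, np.float64(0.0501))
side lapall (array([505.1,  10.8]), array([309.4, 218.2]), 0.16) (array([495.8,  -1.1]), np.float64(1.82), 1623, np.float64(0.0324))
side ribs (array([564.2, 340.9]), array([117.6,  99.3]), -8.74) (array([564.4, 330.1]), np.float64(-4.56), 95, np.float64(0.0157))
side rest (array([564.8, 329.8]), array([169.4, 137.7]), 0.24) (array([562.5, 326.7]), np.float64(-3.72), 402, np.float64(0.0096))
side hoodtop (array([ 606.5, -330.6]), array([108.3,  90. ]), -16.76) (array([ 604. , -332.6]), np.float64(-17.98), 594, np.float64(0.0659))
side tab (array([ 506.8, -339.8]), array([151.8, 109.2]), -87.29) (array([ 529.9, -319.2]), np.float64(-72.98), 206, np.float64(0.0186))
side tab (array([ 525.2, -338.9
[... 470 characters left out ...]
64(1.88), 125, np.float64(0.0158))
scene rest (array([565.3, 329.3]), array([167.7, 137.7]), -0.19) (array([572.2, 333.2]), np.float64(-5.57), 633, np.float64(0.0088))
scene hoodtop (array([ 609.1, -331.5]), array([103.5,  94.5]), -17.26) (array([ 620.3, -329.9]), np.float64(41.12), 246, np.float64(0.0675))
scene tab (array([ 490.8, -334.9]), array([150.7,  75.5]), 64.76) (array([ 512.4, -301.1]), np.float64(78.22), 28, np.float64(0.0191))
scene tab (array([ 512.1, -321.4]), array([175.6,  94.6]), 50.54) (array([ 541.4, -295. ]), np.float64(21.56), 44, np.float64(0.0192))
(array([610.9,  22.7]), array([99.1, 41.7]), -89.93) (array([606.4,  23. ]), np.float64(-88.5), 1444, np.float64(0.0332))
```

Emit:
{"method": "apply_moves", "body": {"rows": [[-0.1744, -0.0689, 0, 0, 0, 0], [-0.1744, -0.0689, 0, 0, 0, 0], [-0.1744, -0.0689, 0, 0, 0, 0], [-0.1744, -0.0689, 0, 0, 0, 0], [-0.1744, -0.0689, 0, 0, 0, 0], [-0.1744, -0.0689, 0, 0, 0, 0], [-0.1744, -0.0689, 0, 0, 0, 0], [-0.1744, -0.0689, 0, 0, 0, 0], [-0.1744, -0.0689, 0, 0, 0, 0], [0, 0, 0, 0, 0, -0.0369], [0, 0, 0, 0, 0, -0.0369], [0, 0, 0, 0, 0, -0.0369], [0, 0, 0, 0, 0, -0.0369], [0, 0, 0, 0, 0, -0.0369], [0, 0, 0, 0, 0, -0.0369], [0, 0, 0, 0, 0, -0.0369], [0, 0, 0, 0, 0, -0.0369], [0, 0, 0, 0, 0, -0.0369], [0, 0, 0, 0, 0, -0.0369], [0, 0, 0, 0, 0, -0.0369]]}}

```text
time_s: 1.82
tcp_pos: [0.5509, -0.3139, 0.256]
eef_rot: [[-0.958, 0.286, -0.0], [0.286, 0.958, 0.0], [0.0, 0.0, -1.0]]
wrist_force: [0.5, 0.3, -0.5]
opening: 1.0
finger_force: 0.0
```

```bash
python3 - <<'E'
from h import *
im,W=cloud("wrist"); np.save("w1.npy",W); cv2.imwrite("pics/w1.png",im)
s=arm.read_state();print(s["time_s"],s["tcp_pos"],s["eef_rot"],s["qpos"])
print(arm.camera_model("wrist")["T_tool_cam"])
for z in((.008,.03),(.013,.027)):
    P=sel(W,(.45,.56),(-.36,-.24),z);print(rect(P),pca(P),np.percentile(P[:,2],[10,50,90]))
P=sel(W,(.45,.72),(-.48,-.22),(.058,.075)); print("hoodtop",rect(P),pca(P))
E
```

```text
1.8667 [ 0.550908   -0.31387718  0.25601292] [[-9.60857804e-01  2.77041743e-01 -3.91269165e-04]
 [ 2.77041644e-01  9.60857869e-01  2.87135178e-04]
 [ 4.55502487e-04  1.67498224e-04 -9.99999882e-01]] [-5.58119911e-01  2.76948831e-02  1.53506244e+00  3.63512385e-05
  1.57931929e+00 -1.84820200e+00]
[[-1.11485272e-04 -9.54671781e-01 -2.97660510e-01  7.60424493e-02]
 [ 9.99999783e-01 -2.99815239e-04  5.87044282e-04  1.98601170e-05]
 [-6.49677767e-04 -2.97660379e-01  9.54671607e-01 -1.17214213e-01]
 [ 0.00000000e+00  0.00000000e+00  0.00000000e+00  1.00000000e+00]]
(array([ 528.7, -318.3]), array([68.4, 65.7]), -5.49) (array([ 533.2, -307.4]), np.float64(-31.85), 1485, np.float64(0.0218)) [0.02005062 0.021868   0.02476774]
(array([ 528. , -318.2]), array([67. , 65.7]), -5.49) (array([ 532.8, -306.9]), np.float64(-29.91), 1455, np.float64(0.0221)) [0.02022683 0.02188949 0.02477646]
hoodtop (array([ 608.6, -330.1]), array([106.2,  81. ]), -16.66) (array([ 606. , -329.4]), np.float64(-16.85), 6830, np.float64(0.0668))
```

View pics/w1.png

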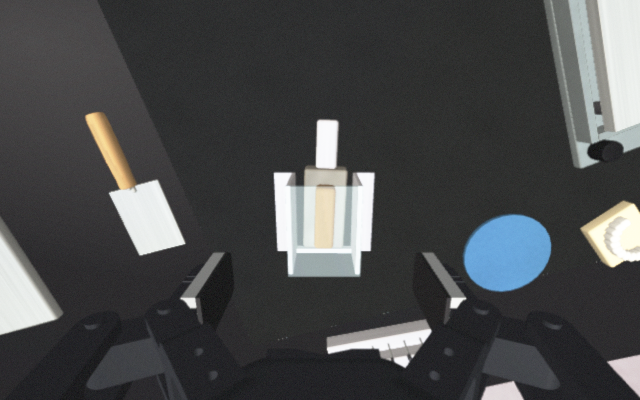

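The wrist view shows the tab at (327,120–167), the stone's block end at (326,176) and the handle under the clear top at (325,217). I'll fit the tab from those pixels.

```bash
python3 - <<'E'
from h import *
W=np.load("w1.npy")
def reg(r,c,z):
    P=W[r[0]:r[1],c[0]:c[1]].reshape(-1,3); return P[(P[:,2]>z[0])&(P[:,2]<z[1])]
P=reg((110,166),(305,350),(.0195,.025));print("tab",rect(P),pca(P))
P=reg((166,190),(295,355),(.0225,.028));print("block",rect(P),pca(P))
T=np.array([.5509,-.3139])
E
```

```text
tab (array([ 522.8, -300.9]), array([50.6, 23.7]), -16.97) (array([ 522.6, -301.1]), np.float64(-19.25), 911, np.float64(0.0216))
block (array([ 559.2, -308.6]), array([58.3, 22.3]), 73.37) (array([ 559.4, -313.4]), np.float64(72.37), 683, np.float64(0.0246))
```

Emit:
{"method": "apply_moves", "body": {"rows": [[0.095, 0.012, 0, 0, 0, 0.0056], [0.095, 0.012, 0, 0, 0, 0], [0, 0, 0.19, 0, 0, 0], [0, 0, 0.19, 0, 0, 0], [0, 0, 0.19, 0, 0, 0], [0, 0, 0.19, 0, 0, 0], [0, 0, 0.19, 0, 0, 0], [0, 0, 0.1, 0, 0, 0], [0, 0, 0.05, 0, 0, 0], [0, 0, 0.03, 0, 0, 0], [0, 0, 0, 0, 0, 0], [0, 0, 0, 0, 0, 0]]}}

```text
time_s: 2.87
tcp_pos: [0.5168, -0.2983, 0.0317]
eef_rot: [[-0.951, 0.309, 0.001], [0.309, 0.951, -0.001], [-0.002, -0.0, -1.0]]
wrist_force: [0.1, 0.0, -0.4]
opening: 1.002
finger_force: 0.0
```

Emit:
{"method": "apply_moves", "body": {"rows": [[0, 0, 0, 0, 0, 0], [0, 0, 0, 0, 0, 0], [0, 0, 0, 0, 0, 0], [0, 0, 0, 0, 0, 0], [0, 0, 0, 0, 0, 0], [0, 0, 0, 0, 0, 0], [0, 0, 0, 0, 0, 0], [0, 0, 0, 0, 0, 0]], "jaw": 0, "newtons": 40}}

```text
time_s: 3.53
tcp_pos: [0.5163, -0.2981, 0.0308]
eef_rot: [[-0.951, 0.308, 0.0], [0.308, 0.951, -0.0], [-0.001, -0.0, -1.0]]
wrist_force: [-1.5, 0.7, 5.9]
opening: 0.267
finger_force: 42.8
```

Emit:
{"method": "apply_moves", "body": {"rows": [[0.03, -0.0005, 0, 0, 0, 0], [0.05, -0.001, 0, 0, 0, 0], [0.05, -0.001, 0, 0, 0, 0], [0.05, -0.001, 0, 0, 0, 0], [0.05, -0.001, 0, 0, 0, 0], [0.05, -0.001, 0, 0, 0, 0], [0.05, -0.001, 0, 0, 0, 0], [0.05, -0.001, 0, 0, 0, 0], [0.05, -0.001, 0, 0, 0, 0], [0.05, -0.001, 0, 0, 0, 0], [0.05, -0.001, 0, 0, 0, 0], [0.05, -0.001, 0, 0, 0, 0], [0.02, 0, 0, 0, 0, 0], [0, 0, 0, 0, 0, 0]]}}

```text
time_s: 4.7
tcp_pos: [0.3999, -0.2628, 0.0306]
eef_rot: [[-0.951, 0.308, -0.0], [0.308, 0.951, -0.0], [0.0, -0.0, -1.0]]
wrist_force: [-5.4, 1.7, 10.4]
opening: 0.268
finger_force: 43.4
```

Emit:
{"method": "apply_moves", "body": {"rows": [[0, 0, 0, 0, 0, 0], [0, 0, 0, 0, 0, 0], [0, 0, 0, 0, 0, 0], [0, 0, 0, 0, 0, 0], [0, 0, 0, 0, 0, 0], [0, 0, 0, 0, 0, 0], [0, 0, 0, 0, 0, 0], [0, 0, -0.1, 0, 0, 0], [0, 0, -0.2, 0, 0, 0], [0, 0, -0.2, 0, 0, 0], [0, 0, -0.2, 0, 0, 0], [0, 0, -0.2, 0, 0, 0], [0, 0, 0, 0, 0, 0], [0, 0, 0, 0, 0, 0]], "jaw": 1}}

```text
time_s: 5.87
tcp_pos: [0.4019, -0.2636, 0.2127]
eef_rot: [[-0.951, 0.308, 0.003], [0.308, 0.951, -0.002], [-0.004, -0.001, -1.0]]
wrist_force: [0.1, -0.2, -0.7]
opening: 1.001
finger_force: 0.0
```

```bash
python3 - <<'E'
from h import *
im,W=cloud("wrist"); np.save("w2.npy",W); cv2.imwrite("pics/w2.png",im)
s=arm.read_state();print(s["time_s"],s["tcp_pos"],s["eef_rot"][0])
P=sel(W,(.36,.6),(-.36,-.2),(.048,.062));print("handle",rect(P),pca(P))
P=sel(W,(.36,.6),(-.36,-.2),(.0232,.028));print("block",rect(P),pca(P))
P=sel(W,(.36,.6),(-.36,-.2),(.008,.0225));print("tab",rect(P),pca(P))
P=sel(W,(.36,.6),(-.36,-.2),(.02,.062));print("all",rect(P),pca(P))
E
```

```text
5.9167 [ 0.40139813 -0.26323846  0.21060997] [-9.51353400e-01  3.08100808e-01  7.74816083e-04]
handle (array([ 505.2, -302.8]), array([124.3,  80.4]), -13.06) (array([ 483.2, -291.2]), np.float64(-19.26), 1530, np.float64(0.056))
block (array([ 486. , -294.2]), array([212.3,  79.9]), -16.23) (array([ 473.5, -287.8]), np.float64(-21.01), 2193, np.float64(0.0248))
tab (array([ 484.6, -299.7]), array([219.6,  80.3]), -11.91) (array([ 426.3, -271.8]), np.float64(-19.14), 1337, np.float64(0.0203))
all (array([ 484.4, -301.1]), array([218.5,  80.4]), -10.79) (array([ 465.7, -285.1]), np.float64(-18.77), 5263, np.float64(0.0339))
```

View pics/w2.png

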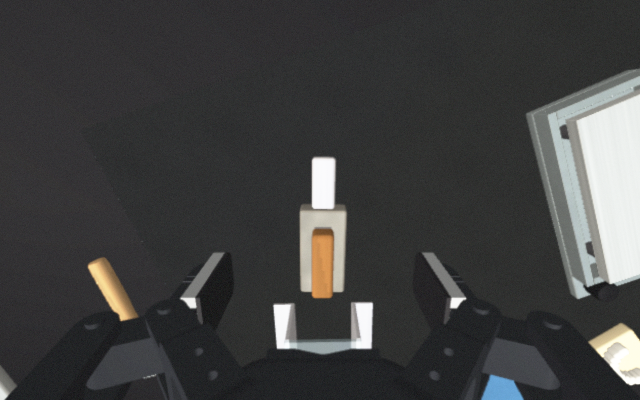

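The stone is out and lying flat: its tab is at (323,183), block at (323,248) and handle at (322,265). The hood mouth is at row 302.

```bash
python3 - <<'E'
from h import *
W=np.load("w2.npy")
def reg(r,c,z):
    P=W[r[0]:r[1],c[0]:c[1]].reshape(-1,3); return P[(P[:,2]>z[0])&(P[:,2]<z[1])]
for n,r,z in(("handle",(225,299),(.052,.061)),("tab",(150,208),(.0195,.0225)),("all",(150,299),(.0195,.062))):
    P=reg(r,(296,350),z);print(n,rect(P),pca(P))
E
```

```text
handle (array([ 480.9, -290.2]), array([71.1, 22. ]), -18.61) (array([ 478.9, -289.7]), np.float64(-18.71), 1393, np.float64(0.0563))
tab (array([ 407.4, -265.1]), array([52.5, 23.1]), -18.56) (array([ 406.6, -265.1]), np.float64(-19.83), 971, np.float64(0.0214))
all (array([ 455.2, -281.6]), array([153.7,  49.9]), -18.42) (array([ 458.4, -282.7]), np.float64(-18.67), 4952, np.float64(0.0333))
```

Emit:
{"method": "apply_moves", "body": {"rows": [[-0.14, -0.002, 0, 0, 0, 0.0033], [-0.14, -0.002, 0, 0, 0, 0], [-0.14, -0.002, 0, 0, 0, 0], [0, 0, 0, 0, 0, 0], [0, 0, 0.2, 0, 0, 0], [0, 0, 0.2, 0, 0, 0], [0, 0, 0.2, 0, 0, 0], [0, 0, 0.1, 0, 0, 0], [0, 0, 0.05, 0, 0, 0], [0, 0, 0.033, 0, 0, 0], [0, 0, 0, 0, 0, 0], [0, 0, 0, 0, 0, 0]]}}

```text
time_s: 6.92
tcp_pos: [0.481, -0.291, 0.0547]
eef_rot: [[-0.948, 0.318, 0.001], [0.318, 0.948, -0.001], [-0.001, -0.0, -1.0]]
wrist_force: [0.3, 0.5, 0.4]
opening: 1.0
finger_force: 0.0
```

Emit:
{"method": "apply_moves", "body": {"rows": [[0, 0, 0, 0, 0, 0], [0, 0, 0, 0, 0, 0], [0, 0, 0, 0, 0, 0], [0, 0, 0, 0, 0, 0], [0, 0, 0, 0, 0, 0], [0, 0, 0, 0, 0, 0], [0, 0, 0, 0, 0, 0], [0, 0, 0, 0, 0, 0]], "jaw": 0, "newtons": 80}}

```text
time_s: 7.58
tcp_pos: [0.4808, -0.2908, 0.0541]
eef_rot: [[-0.948, 0.318, 0.0], [0.318, 0.948, -0.0], [-0.0, -0.0, -1.0]]
wrist_force: [-1.5, 1.8, 5.7]
opening: 0.244
finger_force: 78.4
```

Emit:
{"method": "apply_moves", "body": {"rows": [[0, 0, -0.05, 0, 0, 0], [0, 0, -0.16, 0, 0, 0], [0, 0, -0.19, 0, 0, 0], [0, 0, -0.19, 0, 0, 0], [0, 0, -0.16, 0, 0, 0], [0.0124, 0.0975, 0, 0, 0, 0], [0.0247, 0.1949, 0, 0, 0, 0], [0.0247, 0.1949, 0, 0, 0, 0], [0.0247, 0.1949, 0, 0, 0, 0], [0.0247, 0.1949, 0, 0, 0, 0], [0.0247, 0.1949, 0, 0, 0, 0], [0.0247, 0.1949, 0, 0, 0, 0], [0.0247, 0.1949, 0, 0, 0, 0], [0.0124, 0.0975, 0, 0, 0, -0.0276], [0, 0, 0, 0, 0, -0.0276], [0, 0, 0, 0, 0, -0.0276], [0, 0, 0, 0, 0, -0.0276], [0, 0, 0, 0, 0, -0.0276], [0, 0, 0, 0, 0, 0], [0, 0, 0, 0, 0, 0]]}}

```text
time_s: 9.25
tcp_pos: [0.5421, 0.0175, 0.2037]
eef_rot: [[-0.994, -0.107, -0.0], [-0.107, 0.994, -0.0], [0.0, 0.0, -1.0]]
wrist_force: [0.0, -1.3, -4.8]
opening: 0.247
finger_force: 79.9
```

```bash
python3 - <<'E'
from h import *
im,W=cloud("wrist"); np.save("w3.npy",W); cv2.imwrite("pics/w3.png",im)
s=arm.read_state();print(s["time_s"],s["tcp_pos"],s["eef_rot"],s["wrist_force"],s["finger_force"])
E
```

```text
9.3 [0.54218161 0.01748447 0.20371389] [[-9.94302693e-01 -1.06592849e-01 -3.45770502e-04]
 [-1.06592863e-01  9.94302751e-01  2.01399240e-05]
 [ 3.41653790e-04  5.68818482e-05 -9.99999940e-01]] [-0.95377785 -0.85301021 -4.60175434] 79.94094371795654
```

View pics/w3.png

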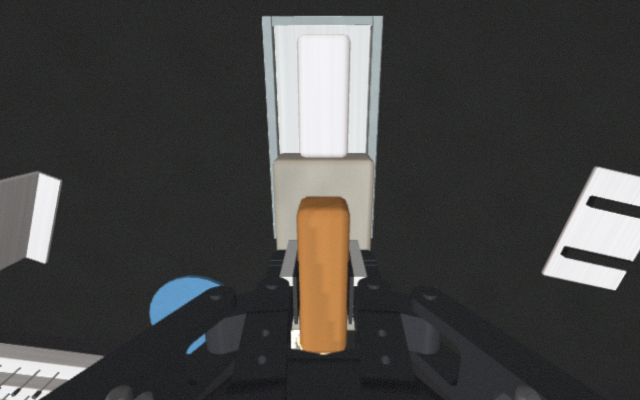

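The stone is held and lined up with the lap plate (centred at column 323), and the rest is visible at (600,230). Next I'll check the stone's tilt in the grip and refine the lap and rest poses.

```bash
python3 - <<'E'
from h import *
W=np.load("w3.npy"); t=np.array([.54218,.01748,.20371]); R=np.array([[-.9943,-.1066,0],[-.1066,.9943,0],[0,0,-1.]])
def reg(r,c,z):
    P=W[r[0]:r[1],c[0]:c[1]].reshape(-1,3); return P[(P[:,2]>z[0])&(P[:,2]<z[1])]
P=reg((30,345),(265,385),(.14,.25)); L=(P-t)@R
h=np.histogram(-L[:,2]*1000,bins=np.arange(-60,20,2));print(h)
for n,r,c in(("tab",(40,150),(302,345)),("block",(162,195),(280,368)),("handle",(205,340),(305,342))):
    L=(W[r[0]:r[1],c[0]:c[1]].reshape(-1,3)-t)@R; L=L[np.isfinite(L[:,2])&(abs(L[:,2])<.06)]
    A=np.c_[L[:,:2],np.ones(len(L))];co=np.linalg.lstsq(A,L[:,2],rcond=None)[0]
    print(n,len(L),L.mean(0).round(4),L.min(0).round(4),L.max(0).round(4),"slopes",co.round(4))
P=reg((15,155),(262,390),(.046,.054));print("plate part",rect(P),pca(P))
P=reg((150,300),(530,640),(.004,.02));print("rest part",rect(P),pca(P))
E
```

```text
(array([   0,    0,    0,    0,    6,   32,   21,   25,   35,   24,   36,
         60,  475, 4615, 2781, 4454,   63,    0,    1,   21,   42,   72,
        115,  153,  162,  175,  174,  193,  191,  470, 2007, 4807,  178,
        145,  122,  330,  365,  122,  145]), array([-60, -58, -56, -54, -52, -50, -48, -46, -44, -42, -40, -38, -36,
       -34, -32, -30, -28, -26, -24, -22, -20, -18, -16, -14, -12, -10,
        -8,  -6,  -4,  -2,   0,   2,   4,   6,   8,  10,  12,  14,  16,
        18]))
tab 4708 [0.0784 0.0002 0.0324] [ 0.0537 -0.01    0.0302] [0.1016 0.0104 0.0351] slopes [ 0.001  -0.0035  0.0323]
block 2888 [0.0401 0.0005 0.0294] [ 0.0318 -0.0211  0.0274] [0.0483 0.0221 0.0322] slopes [ 0.0167 -0.0052  0.0288]
handle 4973 [ 0.0066  0.0002 -0.0024] [-0.0282 -0.0079 -0.0043] [0.0355 0.0085 0.0037] slopes [ 0.0149 -0.0012 -0.0025]
plate part (array([460.2,   8. ]), array([100.6,  76.1]), 6.15) (array([453.1,   6.3]), np.float64(3.01), 5614, np.float64(0.0496))
rest part (array([571.3, 333.5]), array([129.9,  92.1]), -6.59) (array([572.7, 325.6]), np.float64(9.42), 7807, np.float64(0.0076))
```

Emit:
{"method": "apply_moves", "body": {"rows": [[0, 0, 0.1, 0, 0, 0], [0, 0, 0.15, 0, 0, 0], [0, 0, 0.12, 0, 0, 0], [0, 0, 0.07, 0, 0, 0], [0, 0, 0.03, 0, 0, 0], [0, 0, 0, 0, 0, 0], [0, 0, 0, 0, 0, 0]]}}

```text
time_s: 9.88
tcp_pos: [0.5428, 0.0175, 0.1109]
eef_rot: [[-0.994, -0.109, 0.001], [-0.109, 0.994, -0.0], [-0.001, -0.0, -1.0]]
wrist_force: [0.4, 0.1, -4.5]
opening: 0.242
finger_force: 79.8
```

Emit:
{"method": "apply_moves", "body": {"rows": [[0, 0, 0.01, 0, 0, 0], [0, 0, 0.01, 0, 0, 0], [0, 0, 0.01, 0, 0, 0], [0, 0, 0, 0, 0, 0], [0, 0, 0, 0, 0, 0]]}}

```text
time_s: 10.3
tcp_pos: [0.5426, 0.0175, 0.1042]
eef_rot: [[-0.994, -0.11, 0.001], [-0.11, 0.994, -0.0], [-0.001, -0.0, -1.0]]
wrist_force: [1.0, 0.1, -1.6]
opening: 0.245
finger_force: 80.1
```

Emit:
{"method": "apply_moves", "body": {"rows": [[0, 0, 0.01, 0, 0, 0], [0, 0, 0.01, 0, 0, 0], [0, 0, 0, 0, 0, 0], [0, 0, 0, 0, 0, 0]]}}

```text
time_s: 10.63
tcp_pos: [0.5426, 0.0175, 0.1001]
eef_rot: [[-0.994, -0.11, 0.001], [-0.11, 0.994, 0.0], [-0.001, -0.0, -1.0]]
wrist_force: [0.3, 1.2, 5.3]
opening: 0.241
finger_force: 81.2
```

Emit:
{"method": "apply_moves", "body": {"rows": [[0, 0, 0.007, 0, 0, 0], [0, 0, 0, 0, 0, 0], [0, 0, 0, 0, 0, 0], [0, 0, 0, 0, 0, 0]]}}

```text
time_s: 10.97
tcp_pos: [0.5426, 0.0175, 0.0988]
eef_rot: [[-0.994, -0.11, 0.001], [-0.11, 0.994, 0.0], [-0.001, -0.0, -1.0]]
wrist_force: [-0.6, 1.4, 6.6]
opening: 0.244
finger_force: 81.4
```

Emit:
{"method": "apply_moves", "body": {"rows": [[0.015, 0, 0, 0, 0, 0], [0.02, 0, 0, 0, 0, 0], [0.02, 0, 0, 0, 0, 0], [0.02, 0, 0, 0, 0, 0], [0.02, 0, 0, 0, 0, 0], [0.02, 0, 0, 0, 0, 0], [0.02, 0, 0, 0, 0, 0]]}}

```text
time_s: 11.55
tcp_pos: [0.5162, 0.0145, 0.0992]
eef_rot: [[-0.994, -0.11, 0.003], [-0.11, 0.994, -0.0], [-0.003, -0.0, -1.0]]
wrist_force: [5.6, 0.1, 6.0]
opening: 0.246
finger_force: 81.3
```

Emit:
{"method": "apply_moves", "body": {"rows": [[0.02, 0, 0, 0, 0, 0], [0.02, 0, 0, 0, 0, 0], [0.02, 0, 0, 0, 0, 0], [0.02, 0, 0, 0, 0, 0], [0.02, 0, 0, 0, 0, 0], [0.02, 0, 0, 0, 0, 0], [0.02, 0, 0, 0, 0, 0]]}}

```text
time_s: 12.13
tcp_pos: [0.4883, 0.0114, 0.0991]
eef_rot: [[-0.994, -0.11, 0.003], [-0.11, 0.994, -0.0], [-0.003, -0.0, -1.0]]
wrist_force: [5.4, 1.2, 6.4]
opening: 0.244
finger_force: 81.4
```

Emit:
{"method": "apply_moves", "body": {"rows": [[0.02, 0, 0, 0, 0, 0], [0.02, 0, 0, 0, 0, 0], [0.02, 0, 0, 0, 0, 0], [0.02, 0, 0, 0, 0, 0], [0.02, 0, 0, 0, 0, 0], [0.02, 0, 0, 0, 0, 0], [0.02, 0, 0, 0, 0, 0], [0.02, 0, 0, 0, 0, 0], [0, 0, 0, 0, 0, 0], [0, 0, 0, 0, 0, 0], [0, 0, 0, 0, 0, 0]]}}

```text
time_s: 13.05
tcp_pos: [0.456, 0.0079, 0.0988]
eef_rot: [[-0.994, -0.11, 0.001], [-0.11, 0.994, -0.0], [-0.001, -0.0, -1.0]]
wrist_force: [-1.0, 0.2, 5.8]
opening: 0.244
finger_force: 81.4
```

Emit:
{"method": "apply_moves", "body": {"rows": [[0, 0, -0.04, 0, 0, 0], [0, 0, -0.1, 0, 0, 0], [0, 0, -0.18, 0, 0, 0], [0, 0, -0.18, 0, 0, 0], [-0.05, 0.07, 0, 0, 0, 0], [-0.1028, 0.1412, 0, 0, 0, 0], [-0.1028, 0.1412, 0, 0, 0, 0], [-0.1028, 0.1412, 0, 0, 0, 0], [-0.1028, 0.1412, 0, 0, 0, 0], [-0.1028, 0.1412, 0, 0, 0, 0], [-0.05, 0.07, 0, 0, 0, 0], [0, 0, 0, 0, 0, 0], [0, 0, 0, 0, 0, 0]]}}

```text
time_s: 14.13
tcp_pos: [0.5591, 0.1902, 0.1974]
eef_rot: [[-0.994, -0.111, -0.002], [-0.111, 0.994, -0.001], [0.002, -0.001, -1.0]]
wrist_force: [0.4, -0.5, -5.0]
opening: 0.245
finger_force: 80.2
```

```bash
python3 - <<'E'
from h import *
im,W=cloud("wrist"); np.save("w4.npy",W); cv2.imwrite("pics/w4.png",im)
s=arm.read_state();print(s["time_s"],s["tcp_pos"],s["eef_rot"],s["wrist_force"])
W=W[:,375:]
for z in((.004,.02),(.004,.0085),(.013,.02)):
    P=sel(W,(.48,.66),(.26,.41),z);print(z,rect(P),pca(P))
E
```

```text
14.1833 [0.55890794 0.18946599 0.19766581] [[-9.93905553e-01 -1.10221587e-01 -1.71876994e-03]
 [-1.10220508e-01  9.93906904e-01 -7.10982085e-04]
 [ 1.78666288e-03 -5.17205347e-04 -9.99998270e-01]] [-0.18475712 -0.79143623 -5.50143919]
(0.004, 0.02) (array([570.8, 333.6]), array([129.5,  90.8]), -6.68) (array([566.6, 332.7]), np.float64(-7.25), 9984, np.float64(0.0076))
(0.004, 0.0085) (array([570.8, 333.6]), array([129.5,  90.8]), -6.68) (array([566. , 332.8]), np.float64(-7.25), 8064, np.float64(0.0058))
(0.013, 0.02) (array([570.9, 333.9]), array([80.3, 71.9]), 83.14) (array([568.5, 333.3]), np.float64(-7.36), 1754, np.float64(0.0156))
```

View pics/w4.png

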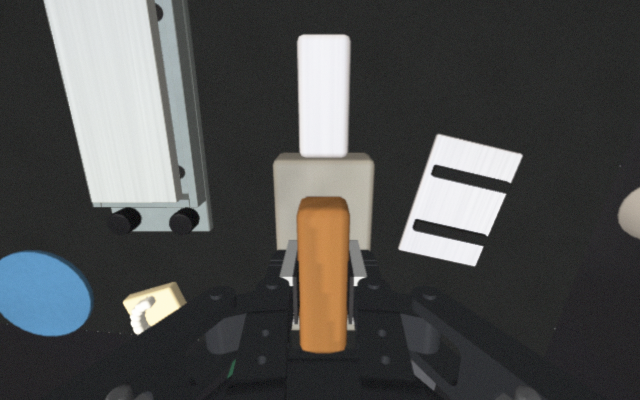

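The rest is clear at (460,200), and the fit matches its size: 129.5 x 91 mm, centre (570.8, 333.7) mm, yaw −6.7°.

Emit:
{"method": "apply_moves", "body": {"rows": [[-0.0139, 0.071, 0, 0, 0, 0], [-0.0277, 0.1421, 0, 0, 0, 0], [-0.0277, 0.1421, 0, 0, 0, 0], [-0.0277, 0.1421, 0, 0, 0, 0], [-0.0277, 0.1421, 0, 0, 0, 0], [-0.0139, 0.071, 0, 0, 0, 0], [0, 0, 0, 0, 0, 0.0243], [0, 0, 0, 0, 0, 0.0243], [0, 0, 0, 0, 0, 0.0242], [0, 0, 0.1, 0, 0, 0], [0, 0, 0.17, 0, 0, 0], [0, 0, 0.17, 0, 0, 0], [0, 0, 0.1, 0, 0, 0], [0, 0, 0.04, 0, 0, 0], [0, 0, 0, 0, 0, 0], [0, 0, 0, 0, 0, 0], [0, 0, 0, 0, 0, 0]]}}

```text
time_s: 15.6
tcp_pos: [0.5722, 0.3341, 0.0846]
eef_rot: [[-0.993, 0.119, 0.002], [0.119, 0.993, 0.001], [-0.002, 0.002, -1.0]]
wrist_force: [0.3, 0.2, -4.1]
opening: 0.246
finger_force: 80.0
```

Now 14 mm down to touch, slowly.

Emit:
{"method": "apply_moves", "body": {"rows": [[0, 0, 0.02, 0, 0, 0], [0, 0, 0.02, 0, 0, 0], [0, 0, 0.015, 0, 0, 0], [0, 0, 0.01, 0, 0, 0], [0, 0, 0, 0, 0, 0], [0, 0, 0, 0, 0, 0]]}}

```text
time_s: 16.1
tcp_pos: [0.5715, 0.334, 0.0702]
eef_rot: [[-0.993, 0.118, 0.001], [0.118, 0.993, 0.0], [-0.001, 0.0, -1.0]]
wrist_force: [-2.5, 0.3, 5.1]
opening: 0.237
finger_force: 81.5
```

Emit:
{"method": "apply_moves", "body": {"rows": [[0, 0, 0, 0, 0, 0], [0, 0, 0, 0, 0, 0], [0, 0, 0, 0, 0, 0], [0, 0, 0, 0, 0, 0], [0, 0, 0, 0, 0, 0], [0, 0, 0, 0, 0, 0], [0, 0, 0, 0, 0, 0], [0, 0, -0.05, 0, 0, 0], [0, 0, -0.15, 0, 0, 0], [0, 0, -0.15, 0, 0, 0], [0, 0, -0.15, 0, 0, 0], [0, 0, -0.15, 0, 0, 0], [0, 0, 0, 0, 0, 0], [0, 0, 0, 0, 0, 0], [0, 0, 0, 0, 0, 0]], "jaw": 1}}

```text
time_s: 17.35
tcp_pos: [0.5711, 0.3338, 0.1992]
eef_rot: [[-0.993, 0.118, -0.0], [0.118, 0.993, -0.0], [0.0, -0.0, -1.0]]
wrist_force: [-0.2, -0.5, -0.3]
opening: 1.002
finger_force: 0.0
```

```bash
python3 - <<'E'
from h import *
im,W=cloud("wrist"); np.save("w5.npy",W); cv2.imwrite("pics/w5.png",im)
s=arm.read_state();print(s["time_s"],s["tcp_pos"],s["wrist_force"])
for n,z in(("handle",(.066,.08)),("top",(.036,.08))):
    P=sel(W,(.42,.66),(.26,.41),z);print(n,rect(P),pca(P))
E
```

```text
17.4 [0.57094992 0.33368791 0.19837389] [-0.81071656 -0.00888378  0.13656553]
handle (array([571.6, 334.2]), array([70.4, 21.7]), -6.26) (array([569.7, 334.5]), np.float64(-6.69), 2116, np.float64(0.0723))
top (array([545. , 337.5]), array([153.2,  50. ]), -6.91) (array([549.1, 336.9]), np.float64(-6.88), 7148, np.float64(0.0494))
```

View pics/w5.png

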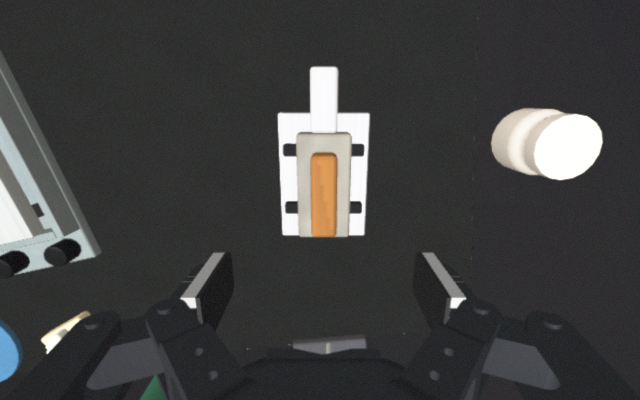

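The stone sits centred on the rest at (323,185), level across both ribs and within 1 mm of the rest's centre. The gripper is clear, so I'm handing the job in.

```bash
python3 -c "
from cell import arm
print(arm.job_done())"
```

```text
the job is handed in; nothing more can be done
None
```

The job is handed in, though it returned no verdict: the stone was drawn from the hood and stroked along the whole plate about 6 mm sunk (from force and height readings), and it now lies level across both ribs of the rest plate, within about 1 mm of centre, with the gripper clear.

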